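Close the travel sharps pot to its temporary position and hold it

TASK

Drop the used purple-capped vial into the yellow sharps pot, then fit the pot's loose orange lid: lugs down through the notches until it sits flat on the rim, then turn it clockwise to the green marks, the temporary position about half way to the lock. The pot is only part full, so never turn it on into the sprung lock, and leave the other vials and the spirit bottle where they stand. Finish with the gripper still holding the lid at the green marks, without letting go, so that the nurse can stick the dated tape across it.

Things in the scene. Friction and masses are not known exactly. Their poses are not given: they have to be found in the camera images.
- sharps_pot: Yellow round sharps pot, open at the top, clipped in a blue tray stuck to the couch: neither moves. Origin on the pot's axis at couch level, z up, x through the two notches of the mouth. The tray reaches 65 mm to +y, 185 mm to -y, 65 mm to each side in x; walls 27 mm high; syringes lie in its -y bay. Pot rim 97 mm across, its flat top 104 mm above the couch. Two old vials lie on the pot's floor.
- pot_mouth (a point): Centre of the mouth, level with the rim's flat top, axes as sharps_pot. A round hole of 55 mm diameter in the 4 mm thick rim, with two notches at +x and -x, each +-17 degrees wide and reaching 36.5 mm from the axis. The pot is about 90 mm deep inside. Under the rim a stop keeps the lid from turning anticlockwise from the notches.
- white_mark (a point): White mark on the rim by the notch at +x, 44.5 mm from the axis (another by the notch at -x): where the lid's wing points when it goes in.
- green_mark (a point): Green mark on the rim, 42 degrees clockwise (seen from above) of the white mark, 44.5 mm from the axis; another lies across the mouth. The temporary position, where the wing ends up pointing.
- red_mark (a point): Red mark on the rim, 84 degrees clockwise of the white mark, and another across the mouth; the final lock, not wanted today.
- pot_lid: Loose orange bayonet lid, 78 mm across, 45.5 mm high, about 60 g, standing right way up on the couch. Origin at the centre of the underside of its plug, z up, x along the wing. The plug is 49 mm in diameter and 16 mm deep, its lowest 6 mm tapered to 36 mm. Above it the disc, 16 to 21 mm above the origin. The lid is the same after a half turn about z.
- lid_lug (a point): Tip of one of the lid's two lugs (at +x; the other at -x), 32.5 mm from the lid's axis, 8 mm above the origin. A lug is 4 mm thick, +-9.5 degrees wide. It passes the notches with 3 mm play sideways and 7 degrees either way. Seated, the lugs lie 2 mm below the rim's underside and the lid turns clockwise almost freely with the lugs under the rim, so that it cannot be lifted off.
- lid_seat (a point): Centre of the underside of the lid's disc, 16 mm above pot_lid's origin; meets pot_mouth when the lid is seated.
- lid_wing (a point): Centre of the lid's upright wing grip, 38 mm above pot_lid's origin: pinch it here across its 14 mm thickness (lid's y). The wing is 55 mm long along x at its foot, rounded at its upper corners, over the lugs, and reaches from the disc (21 mm above the origin) to 45.5 mm; white arrows lie on the disc at its ends.
- used_vial: Used glass vial with a purple cap, 22 mm in diameter, 47 mm high, 12 g, standing upright on the couch. Origin at the centre of its underside, z along its axis.
- grey_vial: Vial with a grey cap, 22 mm in diameter, 47 mm high, standing upright; stays where it is. Origin at the centre of its underside.
- red_vial: Vial with a red cap, 17 mm in diameter, 36 mm high, standing upright; stays where it is. Origin at the centre of its underside.
- spirit_bottle: White dropper bottle with a long nozzle, 49 mm in diameter, 144 mm high, standing upright; stays where it is. Origin at the centre of its underside.
- lock_tooth_a (a joint): Sprung locking tooth under the rim: 0 m at rest, grows as a lug pushes it outward (at most 0.005 m). A lug begins to touch it when the lid is turned some 48 to 54 degrees clockwise from the white marks (stiff, 4 to 12 N); at 82 degrees it snaps behind the lug for good.
- lock_tooth_b (a joint): The second locking tooth, across the pot; the same.
Mind the look-alikes: they are no part of the job. What is shaped like the pot_lid but blue or turquoise is not meant.

How it is judged (in metres and radians):
On the way, in this order (a step that is already met when the one before it is completed fails the run):
1. the used vial lies in the sharps pot (z of used_vial in the frame of sharps_pot below 0.085 m and horizontal distance between used_vial and pot_mouth below 0.045 m), for 0.2 s.
2. the lid sits flat on the rim, lugs through the notches (all of step 1 and z of lid_seat in the frame of pot_mouth between -0.003 and 0.003 m and horizontal distance between lid_seat and pot_mouth below 0.005 m and angle between pot_lid's own z axis and vertical below 0.08 rad), for 0.1 s.
3. the lid is turned clockwise to the green marks (all of step 2 and angle between the x axis of pot_lid and the x axis of sharps_pot, either way round between 0.523599 and 0.942478 rad), for 0.2 s.
At the end, for the whole second after the job is handed in: the used vial is inside the pot; the lid sits on the rim (its seat within 3 mm in height and 5 mm sideways of the mouth, tilt under 0.08 rad), turned 30 to 54 degrees clockwise from the notches (green is 42), at rest, and the fingers still grip it with more than 2 N (all of step 3 and contact force between the fingers and pot_lid above 2 N and linear speed of pot_lid below 0.02 m/s and angular speed of pot_lid below 0.15 rad/s); the arm keeps its last pose, push and grip.
It fails at once if the lid is forced into the sprung lock (a locking tooth pushed out more than 1.5 mm) (value of joint any of lock_tooth_a, lock_tooth_b above 0.0015 m).
It fails at once if another vial or the spirit bottle is moved more than 15 mm or tipped (distance of any of grey_vial, red_vial, spirit_bottle from where it was at the start of the episode above 0.015 m or angle between any of grey_vial, red_vial, spirit_bottle's own z axis and vertical above 0.35 rad).
It also fails if it takes over 58 s, if anything falls off the work surface, if the arm or the gripper's body presses on something with over 40 N, if the wrist force passes 120 N, or if a joint passes its speed limit or range.

ROBOT

A 7-joint arm with a two-finger parallel gripper is mounted at the origin on a cart in front of the work surface, level with it; the furniture and walls round the work are solid. World frame = base frame: x ahead of the robot, y to its left, z up, the work surface at z = 0. Lengths are in mm, angles in rad, forces in N, time in s.
With the tool pointing down it reaches from about 400 to 875 mm from the base axis. Payload 4.4 kg.
Tool frame: the origin (TCP) lies midway between the tips of the shut fingers; the grasp point (between the pads) lies 19 mm behind it; z points along the fingers, y is the line along which they close (so a half turn about z gives the same grasp; the last joint's range is limited). The gripper opens to 85 mm and grips with 20 to 120 N. Pads are 22 mm wide; open, the fingers measure 114 mm over their backs; the gripper's body (76 mm by 85 mm) begins 54 mm behind the grasp point. The pads swing forward as they close: fully open they stand 13 mm farther back than shut.
Start: joints at [-1.393, 0.628, 0.038, 1.517, -0.027, 0.996, -0.02], TCP at [156.879, 630.798, 231.313] pointing down, gripper open.
Joint ranges: [-3.06, 3.06], [-0.37, 2.12], [-1.25, 1.32], [0.18, 2.47], [-1.1, 4.24], [0.23, 1.98], [-2.94, 2.94]. Speed limits (rad/s): [2.57, 2.57, 3.14, 3.14, 3.14, 3.14, 3.14].

INTERFACE

Orientations are given as [roll, pitch, yaw] about the fixed x, y, z axes, in that order (R = Rz(yaw) Ry(pitch) Rx(roll)).
In Python, from cell import ctrl, get_image, get_calibration gives the robot as it stands.
- The arm moves only by the shell command python3 -m creep 'ROWS'. ROWS is JSON, a list of rows, each an object of numbers: "dx", "dy", "dz": the shift along the world's x, y, z normalised to -1 to 1, where 1 is 0.4 m; "rx", "ry", "rz": the turn, a rotation vector about the world's x, y, z normalised to -1 to 1, where 1 is 2 pi rad; "grip": the closure, from -1 (fully open) to 1 (shut). A call has exactly 5 rows; each row is the pose to reach, as a shift and turn from the pose commanded when the call began, turning the shorter way round; what a row does not reach only later rows make up. A row lasts 1/8 s, in which the tool goes at most 62.5 mm and 10.7 degrees, less where a joint would pass 70% of its speed; a pose out of reach is approached as far as the arm can. A call with a number of a shift or a turn outside -1 to 1 is refused whole. A call with a gripper value outside its range is refused whole. The fingers move at their own pace and stop on an object; the grip force is fixed at half the most. Time passes only in rows, so rows that repeat a pose let the fingers close, or fill a call up. It gives the time, the measured TCP pose, the force, the opening and the grip force at its end, in the units of the state.
- ctrl.read_state(): the state, without advancing time (a new reading comes with each control period).
- get_image(name): name is "scene" or "top" or "wrist"; returns the picture (420x560x3 uint8, red, green, blue); there is no depth.
- get_calibration(name): a dict with "mtx" (3x3 intrinsics, pixels), "distortion" ([k1, k2, p1, p2, k3] as OpenCV has them; the pictures are not rectified), "world_from_camera" (4x4, takes a point from camera to world coordinates). Camera axes: x right, y down, z forward; pixel columns grow to the right and rows downward; lengths in mm; the calibration is good to about 2 mm. A picture is of the moment at which its call begins: read the wrist's pose just before it. get_calibration takes no time and is no camera call; for the wrist camera it gives the pose at the moment of the call.
- ctrl.finish_job(): hands the job in; it is judged then, once.
The state is a dict: "clock": time; "qpos": joint angles; "qd": joint speeds; "tau": joint torques, N m; "eef_pos": TCP position; "tool_rot": TCP orientation; "force": force on the tool from outside, world axes, zero at the start; "torque": the same for the moment, N m; "width": finger opening in mm; "gripper_force": force on a finger pad.
Only numpy, scipy, OpenCV 4.12 (cv2) and the standard library are available. Lean on these libraries where they do the work, as an engineer would, in place of code of your own. Each camera call takes 0.05 s, during which the arm holds its last target. There are 200 camera calls.

## Working session

There is one attempt and no reset: what is moved stays moved. The work goes in short steps, Python scripts to look and compute and a shell command to move; the robot and the scene stay as the last step left them, time stands still between calls to the robot, and variables do not carry over. Pictures are saved under pics/ and viewed, at most 10 in all, crops included, and the job is handed in when it is done.

```bash
ls; mkdir -p pics; python3 - <<'E'
from cell import ctrl,get_image,get_calibration
import cv2,numpy as np
s=ctrl.read_state();print({k:np.round(v,3).tolist() for k,v in s.items()})
for n in ["scene","top","wrist"]:
    c=get_calibration(n);print(n,np.round(c["mtx"],1).tolist(),np.round(c["distortion"],3),np.round(c["world_from_camera"],2).tolist())
    im=get_image(n);cv2.imwrite(f"pics/{n}0.png",im[:,:,::-1])
E
```

```text
pics
{'clock': 0.0, 'qpos': [-1.393, 0.629, 0.038, 1.518, -0.027, 0.996, -0.02], 'qd': [-0.002, 0.0, -0.002, -0.001, 0.001, -0.002, 0.001], 'tau': [-0.0, -56.34, 1.226, -19.345, 0.011, 0.01, 0.0], 'eef_pos': [156.715, 630.182, 230.376], 'tool_rot': [-3.14, 0.0, 2.898], 'force': [0.31, -0.284, -0.206], 'torque': [0.054, 0.024, 0.019], 'gripper_force': 0.0, 'width': 85.264}
scene [[467.7, 0.0, 281.9], [0.0, 467.7, 208.4], [0.0, 0.0, 1.0]] [0.048 0.    0.    0.    0.   ] [[0.76, -0.3, 0.58, -286.76], [-0.65, -0.36, 0.67, -904.11], [0.01, -0.88, -0.47, 732.05], [0.0, 0.0, 0.0, 1.0]]
top [[525.7, 0.0, 281.4], [0.0, 525.7, 208.0], [0.0, 0.0, 1.0]] [-0.096  0.     0.     0.     0.   ] [[0.01, -1.0, 0.06, 424.98], [-1.0, -0.01, -0.0, 7.28], [0.0, -0.06, -1.0, 1575.01], [0.0, 0.0, 0.0, 1.0]]
wrist [[334.1, 0.0, 281.4], [0.0, 334.1, 209.1], [0.0, 0.0, 1.0]] [-0.015  0.     0.     0.     0.   ] [[0.24, 0.94, 0.25, 92.42], [0.97, -0.23, -0.06, 646.33], [-0.0, 0.26, -0.96, 374.17], [0.0, 0.0, 0.0, 1.0]]
```

View pics/top0.png

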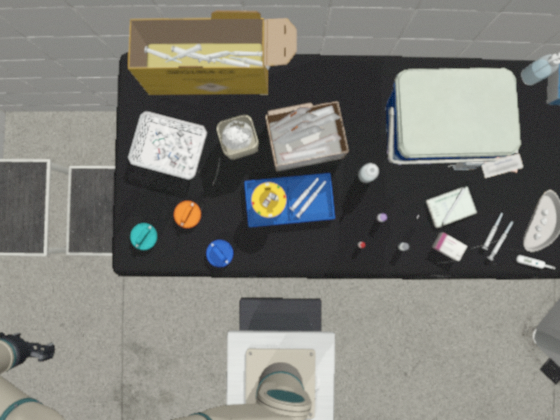

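View pics/scene0.png

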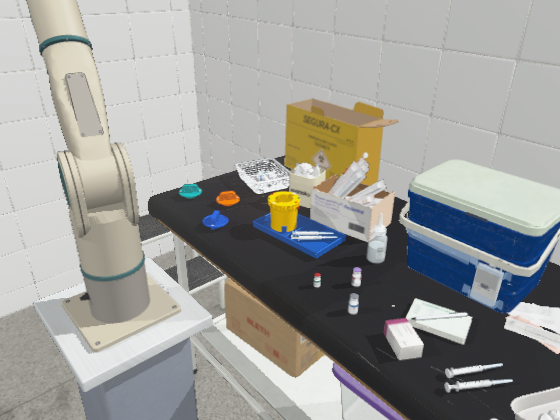

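The top view shows the pot at (268,200), with its tray bay to the right.
- **Lid candidates:** orange (187,214), turquoise (144,237), blue (220,253). I choose orange.
- **Vial candidates:** purple (382,217), red (361,245), grey (404,246), and the spirit bottle at (369,172). I choose purple.

Next I check both choices in a close crop and measure them.

```bash
cat > h.py <<'E'
from cell import ctrl,get_image,get_calibration
import cv2,numpy as np
def proj(c,P):
    T=np.linalg.inv(c["world_from_camera"]);r,_=cv2.Rodrigues(T[:3,:3])
    return cv2.projectPoints(np.float64(P).reshape(-1,1,3),r,T[:3,3],c["mtx"],np.float64(c["distortion"]))[0][:,0]
def ray(c,uv):
    n=cv2.undistortPoints(np.float64(uv).reshape(-1,1,2),c["mtx"],np.float64(c["distortion"]))[:,0]
    W=np.array(c["world_from_camera"]);d=np.c_[n,np.ones(len(n))]@W[:3,:3].T
    return W[:3,3],d
def plane(c,uv,z):
    o,d=ray(c,uv);return o+d*((z-o[2])/d[:,2])[:,None]
def tri(c1,u1,c2,u2):
    A=[];b=[]
    for c,u in((c1,u1),(c2,u2)):
        o,d=ray(c,u);d=d[0]/np.linalg.norm(d[0]);M=np.eye(3)-np.outer(d,d);A.append(M);b.append(M@o)
    A=np.vstack(A);b=np.hstack(b);p=np.linalg.lstsq(A,b,rcond=None)[0]
    return p,np.linalg.norm(A@p-b)
def mask(im,h0,h1,s=90,v=50,v1=255,smax=255):
    return cv2.inRange(cv2.cvtColor(im,cv2.COLOR_RGB2HSV),(h0,s,v),(h1,smax,v1))
def blobs(m,amin=8):
    n,l,st,ce=cv2.connectedComponentsWithStats(m)
    return [(np.round(ce[i],1).tolist(),int(st[i,4]),st[i,:4].tolist()) for i in range(1,n) if st[i,4]>=amin]
E
python3 - <<'E'
from h import *
ims={n:cv2.imread(f"pics/{n}0.png")[:,:,::-1] for n in("top","scene")}
for n,im in ims.items():
    print(n)
    for k,(a,b) in dict(purple=(125,155),orange=(6,17),yellow=(20,32)).items():
        print(k,blobs(mask(im,a,b,60 if k=="purple" else 150,60),6))
    
t=ims["top"];a=cv2.resize(t[195:265,340:420],None,fx=5,fy=5,interpolation=2)
b=cv2.resize(t[165:270,130:250],None,fx=3.3334,fy=3.3334,interpolation=2)[:350,:400]
cv2.imwrite("pics/crop1.png",np.hstack([a,b])[:,:,::-1])
E
```

```text
top
purple []
orange [([186.9, 214.0], 600, [173, 200, 29, 29])]
yellow [([235.1, 15.3], 170, [213, 13, 46, 5]), ([200.9, 79.9], 2845, [130, 68, 137, 27]), ([268.0, 199.6], 648, [253, 184, 32, 32])]
scene
purple [([357.0, 269.1], 35, [353, 267, 9, 5]), ([364.0, 393.2], 831, [333, 363, 71, 57])]
orange [([227.4, 198.1], 269, [216, 191, 24, 15])]
yellow [([368.0, 109.6], 230, [354, 103, 29, 15]), ([330.6, 142.2], 4351, [286, 105, 96, 80]), ([283.3, 209.6], 1001, [268, 191, 32, 41])]
```

View pics/crop1.png

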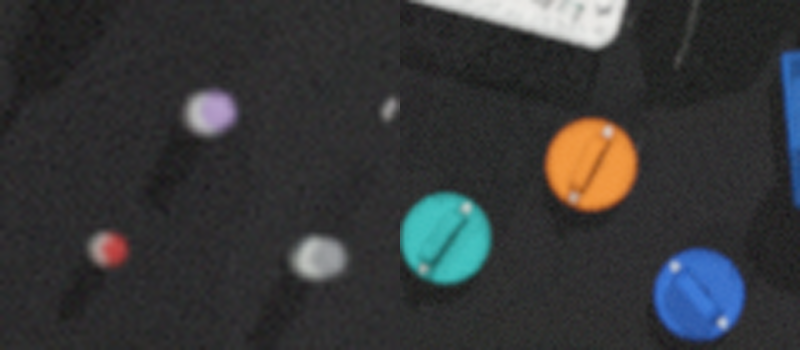

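The crop shows purple at crop (215,110), red at (112,250) and grey at (322,258). The orange lid is at (591,165), with its wing arrows at (608,132) and (573,198). Both choices are confirmed.

```bash
python3 - <<'E'
from h import *
ct,cs=get_calibration("top"),get_calibration("scene")
P=lambda *a:np.round(plane(ct,*a),1).tolist()
print("vial top",P((382.8,217.1),47),tri(ct,(382.8,217.1),cs,(357,268.5)))
print("grey",P((404.2,246.6),47),"red",P((362,245),36),"bottle",P((369,170),144))
print("lid",P((186.9,214),19), tri(ct,(186.9,214),cs,(227.4,198.1)))
a=P([((608-400)/3.3334+130,132/3.3334+165),((573-400)/3.3334+130,198/3.3334+165)],21);a=np.array(a);d=a[0]-a[1]
print("arrows",a,"mid",a.mean(0),"yaw",np.degrees(np.arctan2(d[1],d[0])))
print("pot",P((268,199.6),104),"edges",P([(253,199.6),(285,199.6)],104))
# tray orientation: blue mask
im=cv2.imread("pics/top0.png")[:,:,::-1];m=mask(im,105,125,150,60);m[:170]=0;m[240:]=0;m[:,:240]=0;m[:,345:]=0
q=cv2.boxPoints(cv2.minAreaRect(np.argwhere(m)[:,::-1].astype(np.float32)));print(P(q,27))
E
```

```text
vial top [[493.3, -295.8, 47.0]] (array([ 493.01267855, -295.30207538,   48.27150504]), np.float64(0.4367395971060656))
grey [[407.7, -358.9, 47.0]] red [[411.3, -236.6, 36.0]] bottle [[618.2, -238.5, 144.0]]
lid [[497.2, 281.1, 19.0]] (array([496.76213799, 281.06226076,  20.95257521]), np.float64(0.6480834693210515))
arrows [[525.3 265.   21. ]
 [466.1 295.   21. ]] mid [495.7 280.   21. ] yaw -26.87392031182991
pot [[536.3, 38.9, 104.0]] edges [[535.9, 81.0, 104.0], [536.9, -8.8, 104.0]]
[[599.6, 114.8, 27.0], [626.4, -144.5, 27.0], [486.8, -157.8, 27.0], [460.5, 100.0, 27.0]]
```

```bash
python3 -m creep '[{"dx":0.5,"dy":-0.55,"rz":-0.036,"grip":-1},{"dx":0.5,"dy":-0.55,"rz":-0.036,"grip":-1},{"dx":0.5,"dy":-0.55,"rz":-0.036,"grip":-1},{"dx":0.5,"dy":-0.55,"rz":-0.036,"grip":-1},{"dx":0.5,"dy":-0.55,"rz":-0.036,"grip":-1}]'
python3 -m creep '[{"dx":0.35,"dy":-0.33,"grip":-1},{"dx":0.35,"dy":-0.33,"grip":-1},{"dx":0.35,"dy":-0.33,"grip":-1},{"dx":0.35,"dy":-0.33,"grip":-1},{"dx":0.35,"dy":-0.33,"grip":-1}]'
python3 - <<'E'
from h import *
s=ctrl.read_state();print(s["eef_pos"],s["tool_rot"],s["qpos"])
c=get_calibration("wrist");im=get_image("wrist");cv2.imwrite("pics/w1.png",im[:,:,::-1])
np.savez("pics/w1.npz",**{k:np.array(v) for k,v in c.items()})
print(blobs(mask(im,6,17,150,60),30),np.round(proj(c,[496.5,280.6,20])))
E
```

```text
[156.7797986  630.31589494 230.57196176] [-3.14009706e+00  2.19151882e-05  2.89774628e+00] [-1.39278109  0.6291749   0.03847053  1.51814472 -0.02700097  0.99628732
 -0.02001257]
[] [[100. 470.]]$[0]: bad value
$[0]: bad value
```

View pics/w1.png

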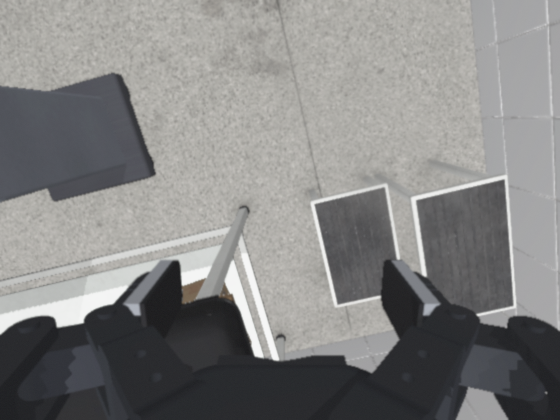

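The view is still of the floor because the arm didn't move: the call was refused, probably for its missing keys. I give all seven.

```bash
python3 -m creep '[{"dx":0.5,"dy":-0.55,"dz":0,"rx":0,"ry":0,"rz":-0.036,"grip":-1},{"dx":0.5,"dy":-0.55,"dz":0,"rx":0,"ry":0,"rz":-0.036,"grip":-1},{"dx":0.5,"dy":-0.55,"dz":0,"rx":0,"ry":0,"rz":-0.036,"grip":-1},{"dx":0.5,"dy":-0.55,"dz":0,"rx":0,"ry":0,"rz":-0.036,"grip":-1},{"dx":0.5,"dy":-0.55,"dz":0,"rx":0,"ry":0,"rz":-0.036,"grip":-1}]'
```

```text
clock: 0.82
eef_pos: [358.8, 408.2, 231.4]
tool_rot: [-3.141, 0.001, 2.669]
force: [0.1, -0.2, -0.1]
width: 85.3
gripper_force: 0.0
```

```bash
python3 -m creep '[{"dx":0.345,"dy":-0.32,"dz":0,"rx":0,"ry":0,"rz":0,"grip":-1},{"dx":0.345,"dy":-0.32,"dz":0,"rx":0,"ry":0,"rz":0,"grip":-1},{"dx":0.345,"dy":-0.32,"dz":0,"rx":0,"ry":0,"rz":0,"grip":-1},{"dx":0.345,"dy":-0.32,"dz":0,"rx":0,"ry":0,"rz":0,"grip":-1},{"dx":0.345,"dy":-0.32,"dz":0,"rx":0,"ry":0,"rz":0,"grip":-1}]'
cat > meas.py <<'E'
from h import *
import sys
def lid(c,im,z=0):
    m=mask(im,4,19,120,50);m=cv2.morphologyEx(m,cv2.MORPH_CLOSE,np.ones((5,5)))
    k=max(cv2.findContours(m,cv2.RETR_EXTERNAL,2)[0],key=cv2.contourArea)
    h=cv2.convexHull(k)[:,0]; 
    W=plane(c,h.astype(float),z+20)[:,:2]
    e=cv2.fitEllipse(W.astype(np.float32))
    f=np.zeros_like(m);cv2.fillConvexPoly(f,h,255);f=cv2.erode(f,np.ones((5,5)))
    w=cv2.inRange(cv2.cvtColor(im,cv2.COLOR_RGB2HSV),(0,0,140),(180,70,255))&f
    b=sorted(blobs(w,8),key=lambda b:-b[1])[:3]
    A=plane(c,[q[0] for q in b],z+21)
    return e,b,A
E
python3 - <<'E'
from meas import *
s=ctrl.read_state();print(s["eef_pos"],s["tool_rot"])
c=get_calibration("wrist");im=get_image("wrist");cv2.imwrite("pics/w2.png",im[:,:,::-1])
np.savez("pics/w2.npz",**{k:np.array(v) for k,v in c.items()})
e,b,A=lid(c,im);print(e,b,A);d=A[0]-A[1];print(A[:2].mean(0),np.degrees(np.arctan2(d[1],d[0])),np.hypot(*d[:2]))
E
```

```text
clock: 1.45
eef_pos: [494.5, 282.9, 231.1]
tool_rot: [-3.141, -0.001, 2.671]
force: [-0.4, 0.9, -0.0]
width: 85.4
gripper_force: 0.0
[494.50168499 282.93530809 231.06655569] [-3.14147601e+00 -1.06397782e-03  2.67095920e+00]
((498.5197448730469, 282.2710876464844), (80.0685806274414, 81.2114028930664), 51.51103210449219) [([282.0, 155.2], 28, [279, 152, 7, 6]), ([282.7, 215.8], 25, [280, 214, 6, 6])] [[469.00506656 296.86772593  21.        ]
 [528.50789964 267.4610972   21.        ]]
[498.7564831  282.16441157  21.        ] 153.70116321324295 66.37271244929026
```

View pics/w2.png

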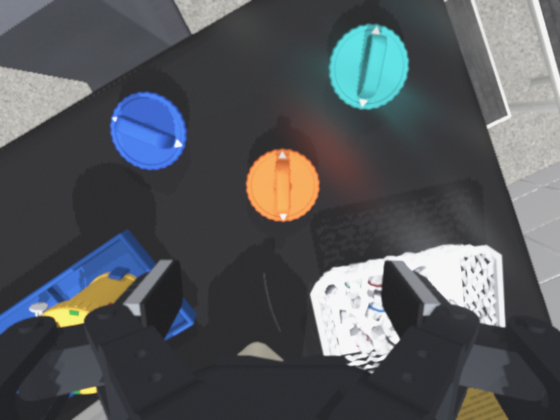

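The orange lid is centred at (282,185), with its arrows at (282,155) and (283,216); turquoise and blue are clear of it. That puts it near (498.5,282), wing at about 153.7°. Next I look at the pot on the way to the vial.

```bash
python3 -m creep '[{"dx":0.1,"dy":-0.61,"dz":0,"rx":0,"ry":0,"rz":0,"grip":-1},{"dx":0.1,"dy":-0.61,"dz":0,"rx":0,"ry":0,"rz":0,"grip":-1},{"dx":0.1,"dy":-0.61,"dz":0,"rx":0,"ry":0,"rz":0,"grip":-1},{"dx":0.1,"dy":-0.61,"dz":0,"rx":0,"ry":0,"rz":0,"grip":-1},{"dx":0.1,"dy":-0.61,"dz":0,"rx":0,"ry":0,"rz":0,"grip":-1}]'
python3 - <<'E'
from meas import *
s=ctrl.read_state();print(s["eef_pos"],s["tool_rot"])
c=get_calibration("wrist");im=get_image("wrist");cv2.imwrite("pics/w3.png",im[:,:,::-1])
np.savez("pics/w3.npz",**{k:np.array(v) for k,v in c.items()})
u=proj(c,[536.5,37,104])[0];print(u)
y=mask(im,20,33,140,60);k=max(cv2.findContours(y,0,2)[0],key=cv2.contourArea);print(cv2.boundingRect(k))
R=np.array([[536.5,37,104]])+np.array([[70*np.cos(a),70*np.sin(a),0] for a in np.linspace(0,6.28,60)])
f=np.zeros_like(y);cv2.fillConvexPoly(f,proj(c,R).astype(int),255)
for n,mm in dict(green=mask(im,40,85,100,40),red=mask(im,170,180,120,50)|mask(im,0,8,120,50),white=cv2.inRange(cv2.cvtColor(im,cv2.COLOR_RGB2HSV),(0,0,150),(180,60,255))).items():
    for b in blobs(mm&f,8): 
        p=plane(c,b[0],104)[0];print(n,b,np.round(p,1),)
cv2.imwrite("pics/c3.png",cv2.resize(im[max(0,int(u[1])-100):int(u[1])+100,int(u[0])-130:int(u[0])+130],None,fx=3,fy=3,interpolation=2)[:,:,::-1])
E
```

```text
clock: 2.12
eef_pos: [535.0, 34.3, 231.6]
tool_rot: [-3.14, 0.001, 2.665]
force: [-0.2, 0.3, -1.1]
width: 85.9
gripper_force: 0.0
[534.96840933  34.29945267 231.56156405] [-3.13958446e+00  1.49994677e-03  2.66493108e+00]
[285.22266959 200.34854469]
(232, 142, 115, 114)
green ([297.5, 147.1], 53, [293, 144, 10, 7]) [501.9  65.8 104. ]
green ([281.0, 250.2], 47, [277, 248, 9, 6]) [574.6  13.3 104. ]
red ([331.6, 166.6], 41, [328, 162, 8, 10]) [528.7  83.4 104. ]
red ([248.2, 232.7], 47, [244, 229, 9, 9]) [547.3  -4.3 104. ]
white ([258.8, 155.8], 93, [253, 150, 13, 12]) [493.8  35.  104. ]
white ([338.3, 169.1], 61, [325, 152, 23, 40]) [533.   87.4 104. ]
white ([240.2, 167.0], 11, [237, 162, 8, 11]) [494.8  17.2 104. ]
white ([294.4, 175.5], 203, [287, 168, 15, 16]) [521.3  53.2 104. ]
white ([202.6, 192.2], 73, [201, 182, 7, 27]) [498.8 -20.8 104. ]
white ([289.9, 197.1], 294, [280, 186, 20, 22]) [535.8  41.7 104. ]
white ([219.5, 215.1], 514, [211, 191, 20, 55]) [522.4 -18.3 104. ]
white ([271.0, 200.6], 144, [264, 194, 14, 14]) [531.2  26.3 104. ]
white ([233.4, 215.3], 12, [232, 210, 4, 11]) [528.   -7.9 104. ]
white ([317.2, 242.5], 79, [312, 238, 12, 10]) [582.6  44.4 104. ]
```

View pics/c3.png

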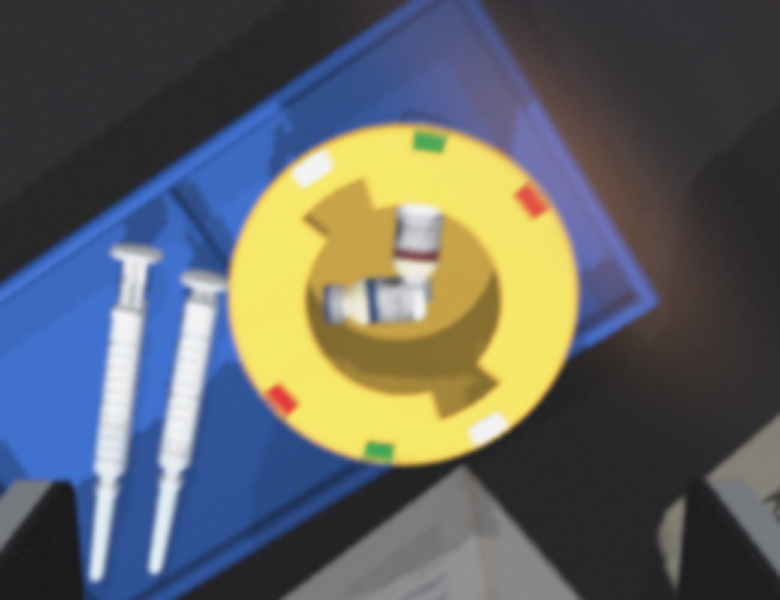

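The crop shows white marks at crop (312,168) and (487,428), green at (430,142) and (379,452), and red at (532,200) and (282,400). The white pair gives a mouth centre of (538.2,39.6) and a yaw of 6.0°, with 89.3 mm between them against an expected 89. Green comes out 42° clockwise, as it should. On to the vial.

```bash
python3 -m creep '[{"dx":-0.1,"dy":-0.77,"dz":0,"rx":0,"ry":0,"rz":0,"grip":-1},{"dx":-0.1,"dy":-0.77,"dz":0,"rx":0,"ry":0,"rz":0,"grip":-1},{"dx":-0.1,"dy":-0.77,"dz":0,"rx":0,"ry":0,"rz":0,"grip":-1},{"dx":-0.1,"dy":-0.77,"dz":0,"rx":0,"ry":0,"rz":0,"grip":-1},{"dx":-0.1,"dy":-0.77,"dz":0,"rx":0,"ry":0,"rz":0,"grip":-1}]'
python3 - <<'E'
from meas import *
s=ctrl.read_state();print(s["eef_pos"],s["tool_rot"])
c=get_calibration("wrist");im=get_image("wrist");cv2.imwrite("pics/w4.png",im[:,:,::-1])
print(proj(c,[493.5,-295,47]))
for b in blobs(mask(im,122,155,50,60),20): print(b,plane(c,b[0],46))
E
```

```text
clock: 2.8
eef_pos: [496.3, -267.4, 231.4]
tool_rot: [3.14, 0.0, 2.677]
force: [1.9, 0.3, 1.1]
width: 85.0
gripper_force: 0.0
[ 496.27861966 -267.44792732  231.36242402] [3.13969786e+00 1.47481881e-04 2.67723372e+00]
[[255.08849507 196.59123256]]
([250.5, 201.1], 400, [238, 191, 28, 20]) [[ 495.7328357  -301.51777366   46.        ]]
```

```bash
python3 - <<'E'
from meas import *
s=ctrl.read_state();print(s["eef_pos"],s["tool_rot"],s["qd"].round(3) if hasattr(s["qd"],"round") else s["qd"])
c=get_calibration("wrist");im=get_image("wrist");cv2.imwrite("pics/w5.png",im[:,:,::-1])
print(proj(c,[493.5,-295,47]))
for b in blobs(mask(im,122,155,50,60),20): print(b,plane(c,b[0],46))
cv2.imwrite("pics/c5.png",cv2.resize(im[150:260,180:330],None,fx=5,fy=5,interpolation=2)[:,:,::-1])
E
```

```text
[ 493.1927311  -278.89824162  231.71737048] [-3.13516502  0.00381334  2.66568747] [-0.051 -0.027  0.038  0.049  0.022 -0.015 -0.158]
[[268.277752   193.68306088]]
([268.7, 195.8], 329, [258, 186, 22, 20]) [[ 495.81407926 -295.79031791   46.        ]]
```

View pics/c5.png

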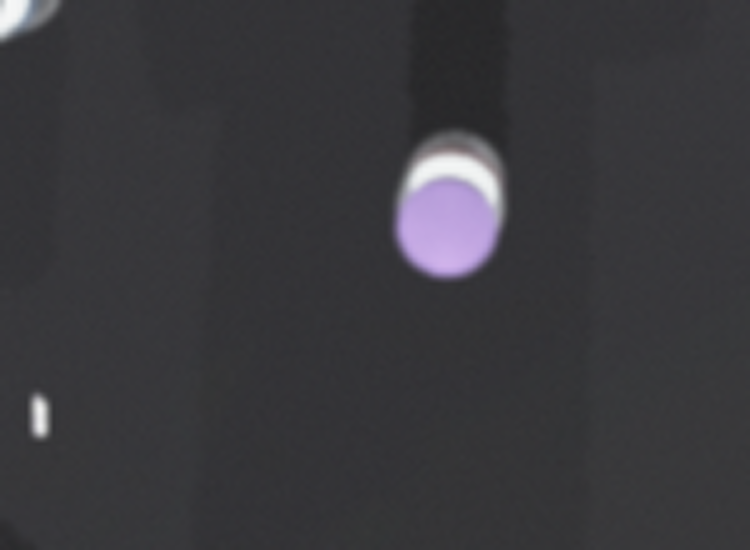

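The crop shows the purple cap as a clean disc at crop (447,227), with nothing nearby. That puts the vial at about (494.8,-295.6). I descend on it.

```bash
python3 -m creep '[{"dx":0,"dy":-0.066,"dz":-0.1,"rx":0,"ry":0,"rz":0,"grip":-1},{"dx":0,"dy":-0.066,"dz":-0.23,"rx":0,"ry":0,"rz":0,"grip":-1},{"dx":0,"dy":-0.066,"dz":-0.36,"rx":0,"ry":0,"rz":0,"grip":-1},{"dx":0,"dy":-0.066,"dz":-0.45,"rx":0,"ry":0,"rz":0,"grip":-1},{"dx":0,"dy":-0.066,"dz":-0.545,"rx":0,"ry":0,"rz":0,"grip":-1}]'
python3 -m creep '[{"dx":0,"dy":0,"dz":0,"rx":0,"ry":0,"rz":0,"grip":-1},{"dx":0,"dy":0,"dz":0,"rx":0,"ry":0,"rz":0,"grip":1},{"dx":0,"dy":0,"dz":0,"rx":0,"ry":0,"rz":0,"grip":1},{"dx":0,"dy":0,"dz":0,"rx":0,"ry":0,"rz":0,"grip":1},{"dx":0,"dy":0,"dz":0,"rx":0,"ry":0,"rz":0,"grip":1}]'
```

```text
clock: 3.52
eef_pos: [497.0, -291.7, 12.0]
tool_rot: [3.139, -0.0, 2.676]
force: [0.6, -0.4, -0.2]
width: 84.9
gripper_force: 0.0
clock: 4.15
eef_pos: [495.5, -295.9, 14.6]
tool_rot: [3.141, 0.002, 2.671]
force: [0.5, -0.2, 6.8]
width: 20.2
gripper_force: 58.5
```

```bash
python3 -m creep '[{"dx":0,"dy":0,"dz":0.05,"rx":0,"ry":0,"rz":0,"grip":1},{"dx":0,"dy":0,"dz":0.2,"rx":0,"ry":0,"rz":0,"grip":1},{"dx":0,"dy":0.1,"dz":0.35,"rx":0,"ry":0,"rz":0,"grip":1},{"dx":0,"dy":0.2,"dz":0.4,"rx":0,"ry":0,"rz":0,"grip":1},{"dx":0,"dy":0.3,"dz":0.4,"rx":0,"ry":0,"rz":0,"grip":1}]'
python3 -m creep '[{"dx":0.05,"dy":0.12,"dz":0,"rx":0,"ry":0,"rz":0,"grip":1},{"dx":0.1,"dy":0.26,"dz":0,"rx":0,"ry":0,"rz":0,"grip":1},{"dx":0.108,"dy":0.4,"dz":0,"rx":0,"ry":0,"rz":0,"grip":1},{"dx":0.108,"dy":0.5,"dz":0,"rx":0,"ry":0,"rz":0,"grip":1},{"dx":0.108,"dy":0.538,"dz":0,"rx":0,"ry":0,"rz":0,"grip":1}]'
python3 -m creep '[{"dx":0,"dy":0,"dz":0,"rx":0,"ry":0,"rz":0,"grip":1},{"dx":0,"dy":0,"dz":0,"rx":0,"ry":0,"rz":0,"grip":1},{"dx":0,"dy":0,"dz":0,"rx":0,"ry":0,"rz":0,"grip":1},{"dx":0,"dy":0,"dz":0,"rx":0,"ry":0,"rz":0,"grip":1},{"dx":0,"dy":0,"dz":0,"rx":0,"ry":0,"rz":0,"grip":1}]'
cat > potm.py <<'E'
from meas import *
def pot():
    s=ctrl.read_state();print("tcp",np.round(s["eef_pos"],1),np.degrees(s["tool_rot"]).round(2),"w",np.round(s["width"],1),np.round(s["force"],1))
    c=get_calibration("wrist");im=get_image("wrist")
    R=np.array([[537.5,39,104]])+np.array([[56*np.cos(a),56*np.sin(a),0] for a in np.linspace(0,6.28,60)])
    f=np.zeros(im.shape[:2],np.uint8);cv2.fillConvexPoly(f,proj(c,R).astype(int),255)
    for n,mm in dict(green=mask(im,40,85,100,40),red=mask(im,170,180,120,50)|mask(im,0,8,120,50),white=cv2.inRange(cv2.cvtColor(im,cv2.COLOR_RGB2HSV),(0,0,150),(180,60,255))).items():
        for b in blobs(mm&f,8):
            p=plane(c,b[0],104)[0]
            if 37<np.hypot(p[0]-538,p[1]-39)<51: print(n,b[1],np.round(p,1))
    return c,im
E
python3 - <<'E'
from potm import *
c,im=pot();cv2.imwrite("pics/w6.png",im[:,:,::-1])
E
```

```text
clock: 4.78
eef_pos: [496.6, -174.8, 177.2]
tool_rot: [3.14, 0.007, 2.671]
force: [0.0, -0.4, -0.6]
width: 20.0
gripper_force: 58.7
clock: 5.4
eef_pos: [538.0, 42.6, 174.4]
tool_rot: [3.14, 0.0, 2.676]
force: [0.2, -0.6, -1.0]
width: 20.3
gripper_force: 58.7
clock: 6.02
eef_pos: [538.1, 39.1, 173.3]
tool_rot: [-3.141, -0.0, 2.671]
force: [-1.0, 0.6, 0.7]
width: 20.3
gripper_force: 58.7
tcp [538.1  39.1 173.3] [-1.7999e+02 -1.0000e-02  1.5302e+02] w 20.3 [-1.   0.6  0.7]
green 105 [501.9  64.7 104. ]
red 89 [528.9  82.3 104. ]
red 39 [545.6  -5.7 104. ]
white 148 [493.9  33.8 104. ]
white 9 [491.7  23.7 104. ]
white 27 [529.7  86.6 104. ]
```

View pics/w6.png

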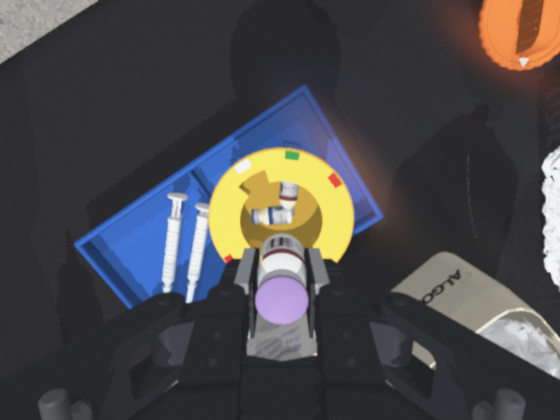

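The vial is held upright at (282,295) over the pot mouth at about (283,210). I lower it, release and rise.

```bash
python3 -m creep '[{"dx":0,"dy":0,"dz":-0.07,"rx":0,"ry":0,"rz":0,"grip":1},{"dx":0,"dy":0,"dz":-0.155,"rx":0,"ry":0,"rz":0,"grip":1},{"dx":0,"dy":0,"dz":-0.155,"rx":0,"ry":0,"rz":0,"grip":1},{"dx":0,"dy":0,"dz":-0.155,"rx":0,"ry":0,"rz":0,"grip":1},{"dx":0,"dy":0,"dz":-0.155,"rx":0,"ry":0,"rz":0,"grip":1}]'
python3 -m creep '[{"dx":0,"dy":0,"dz":0,"rx":0,"ry":0,"rz":0,"grip":-1},{"dx":0,"dy":0,"dz":0,"rx":0,"ry":0,"rz":0,"grip":-1},{"dx":0,"dy":0,"dz":0,"rx":0,"ry":0,"rz":0,"grip":-1},{"dx":0,"dy":0,"dz":0,"rx":0,"ry":0,"rz":0,"grip":-1},{"dx":0,"dy":0,"dz":0,"rx":0,"ry":0,"rz":0,"grip":-1}]'
python3 -m creep '[{"dx":0,"dy":0,"dz":0.15,"rx":0,"ry":0,"rz":0,"grip":-1},{"dx":0,"dy":0,"dz":0.3,"rx":0,"ry":0,"rz":0,"grip":-1},{"dx":0,"dy":0,"dz":0.3,"rx":0,"ry":0,"rz":0,"grip":-1},{"dx":0,"dy":0,"dz":0.3,"rx":0,"ry":0,"rz":0,"grip":-1},{"dx":0,"dy":0,"dz":0.3,"rx":0,"ry":0,"rz":0,"grip":-1}]'
python3 - <<'E'
from potm import *
c,im=pot();cv2.imwrite("pics/w7.png",im[:,:,::-1])
m=mask(im,122,155,50,60);print(blobs(m,20))
E
```

```text
clock: 6.7
eef_pos: [539.1, 39.7, 112.6]
tool_rot: [3.14, 0.002, 2.672]
force: [1.0, -0.2, -0.6]
width: 20.0
gripper_force: 58.7
clock: 7.32
eef_pos: [538.1, 39.6, 111.3]
tool_rot: [3.142, -0.0, 2.672]
force: [0.2, -0.1, -0.2]
width: 85.3
gripper_force: 0.0
clock: 7.95
eef_pos: [536.9, 39.6, 229.8]
tool_rot: [-3.14, -0.003, 2.672]
force: [0.3, -0.3, 0.1]
width: 85.5
gripper_force: 0.0
tcp [536.9  39.6 229.8] [-1.7990e+02 -1.6000e-01  1.5307e+02] w 85.5 [ 0.3 -0.3  0.1]
green 61 [502.1  64.8 104. ]
green 54 [574.5  12.3 104. ]
red 52 [528.8  82.3 104. ]
red 52 [547.5  -5.  104. ]
white 93 [493.9  34.  104. ]
white 19 [532.6  87.  104. ]
white 13 [496.8  13.  104. ]
white 77 [582.6  43.4 104. ]
[([338.6, 153.0], 88, [319, 120, 42, 69]), ([319.2, 131.8], 42, [315, 124, 9, 14])]
```

```bash
python3 -m creep '[{"dx":-0.1,"dy":0.15,"dz":0,"rx":0,"ry":0,"rz":0,"grip":-1},{"dx":-0.1,"dy":0.3,"dz":0,"rx":0,"ry":0,"rz":0,"grip":-1},{"dx":-0.1,"dy":0.45,"dz":0,"rx":0,"ry":0,"rz":0,"grip":-1},{"dx":-0.1,"dy":0.55,"dz":0,"rx":0,"ry":0,"rz":0,"grip":-1},{"dx":-0.1,"dy":0.605,"dz":0,"rx":0,"ry":0,"rz":0,"grip":-1}]'
python3 -m creep '[{"dx":0,"dy":0,"dz":-0.1,"rx":0,"ry":0,"rz":0,"grip":-1},{"dx":0,"dy":0,"dz":-0.2,"rx":0,"ry":0,"rz":0,"grip":-1},{"dx":0,"dy":0,"dz":-0.2,"rx":0,"ry":0,"rz":0,"grip":-1},{"dx":0,"dy":0,"dz":-0.2,"rx":0,"ry":0,"rz":0,"grip":-1},{"dx":0,"dy":0,"dz":-0.2,"rx":0,"ry":0,"rz":0,"grip":-1}]'
python3 - <<'E'
from meas import *
s=ctrl.read_state();print(s["eef_pos"],np.degrees(s["tool_rot"]))
c=get_calibration("wrist");im=get_image("wrist");cv2.imwrite("pics/w8.png",im[:,:,::-1])
e,b,A=lid(c,im);print(e,b,A);d=A[0]-A[1];print(A[:2].mean(0),np.degrees(np.arctan2(d[1],d[0])),np.hypot(*d[:2]))
t=get_image("top");cv2.imwrite("pics/top8.png",t[:,:,::-1])
a=cv2.resize(t[165:265,230:430],None,fx=3.5,fy=3.5,interpolation=2)
w=cv2.imread("pics/w7.png")[:,:,::-1];w=cv2.resize(w[140:265,215:350],None,fx=2,fy=2,interpolation=2)
o=np.zeros((600,700,3),np.uint8);o[:350]=a;o[350:,:270]=w;cv2.imwrite("pics/c8.png",o[:,:,::-1])
E
```

```text
clock: 8.62
eef_pos: [496.9, 284.1, 230.0]
tool_rot: [-3.14, -0.002, 2.675]
force: [-0.2, -0.8, 0.6]
width: 85.3
gripper_force: 0.0
clock: 9.25
eef_pos: [499.3, 281.7, 153.0]
tool_rot: [3.139, 0.002, 2.671]
force: [0.8, 0.5, 0.0]
width: 85.2
gripper_force: 0.0
[499.33988648 281.69949311 152.99338765] [1.79859152e+02 9.85957962e-02 1.53029781e+02]
((498.6012268066406, 282.00750732421875), (80.02857971191406, 80.5501937866211), 60.778011322021484) [([280.1, 159.3], 51, [276, 155, 9, 8]), ([281.2, 236.5], 35, [278, 234, 7, 7])] [[469.21626283 296.42183275  21.        ]
 [529.57053853 266.67610039  21.        ]]
[499.39340068 281.54896657  21.        ] 153.76351962282726 67.28630758745197
```

View pics/c8.png

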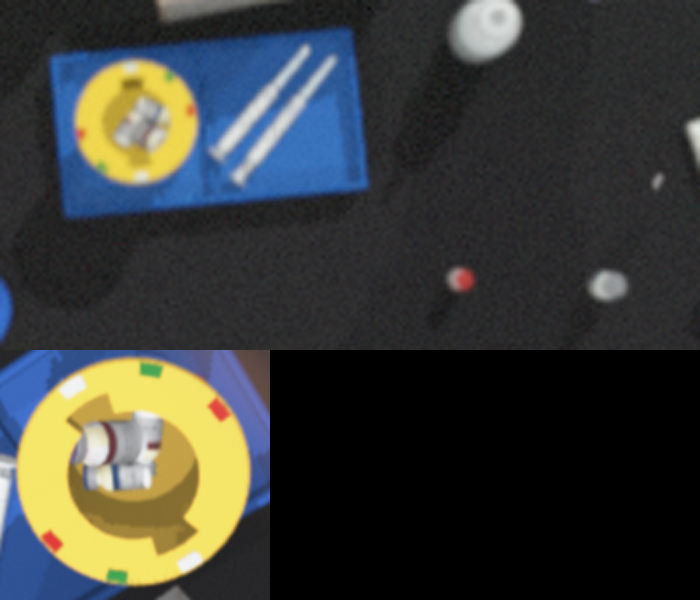

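The used vial lies in the pot mouth at crop (105,440). The red vial (460,279), grey vial (608,286) and bottle (487,25) are untouched. The lid is confirmed near (499,281.8), wing at 153.8°. I grasp with tips 4 mm above the disc.

```bash
python3 -m creep '[{"dx":0.002,"dy":0,"dz":-0.1,"rx":0,"ry":0,"rz":0.002,"grip":-1},{"dx":0.002,"dy":0,"dz":-0.2,"rx":0,"ry":0,"rz":0.002,"grip":-1},{"dx":0.002,"dy":0,"dz":-0.27,"rx":0,"ry":0,"rz":0.002,"grip":-1},{"dx":0.002,"dy":0,"dz":-0.316,"rx":0,"ry":0,"rz":0.002,"grip":-1},{"dx":0.002,"dy":0,"dz":-0.316,"rx":0,"ry":0,"rz":0.002,"grip":-1}]'
python3 -m creep '[{"dx":0,"dy":0,"dz":0,"rx":0,"ry":0,"rz":0,"grip":-1},{"dx":0,"dy":0,"dz":0,"rx":0,"ry":0,"rz":0,"grip":1},{"dx":0,"dy":0,"dz":0,"rx":0,"ry":0,"rz":0,"grip":1},{"dx":0,"dy":0,"dz":0,"rx":0,"ry":0,"rz":0,"grip":1},{"dx":0,"dy":0,"dz":0,"rx":0,"ry":0,"rz":0,"grip":1}]'
python3 -m creep '[{"dx":0,"dy":0,"dz":0,"rx":0,"ry":0,"rz":0,"grip":1},{"dx":0,"dy":0,"dz":0,"rx":0,"ry":0,"rz":0,"grip":1},{"dx":0,"dy":0,"dz":0,"rx":0,"ry":0,"rz":0,"grip":1},{"dx":0,"dy":0,"dz":0,"rx":0,"ry":0,"rz":0,"grip":1},{"dx":0,"dy":0,"dz":0,"rx":0,"ry":0,"rz":0,"grip":1}]'
```

```text
clock: 9.98
eef_pos: [498.5, 281.3, 24.3]
tool_rot: [-3.14, -0.001, 2.684]
force: [-0.0, -0.4, 0.4]
width: 85.3
gripper_force: 0.0
clock: 10.6
eef_pos: [499.0, 281.7, 25.2]
tool_rot: [3.141, 0.0, 2.684]
force: [-2.7, -1.8, 26.2]
width: 12.3
gripper_force: 53.2
clock: 11.22
eef_pos: [499.2, 281.8, 25.3]
tool_rot: [3.141, 0.0, 2.684]
force: [-0.2, -0.2, 5.0]
width: 12.5
gripper_force: 60.1
```

```bash
python3 -m creep '[{"dx":0,"dy":0,"dz":0.05,"rx":0,"ry":0,"rz":0,"grip":1},{"dx":0,"dy":0,"dz":0.15,"rx":0,"ry":0,"rz":0,"grip":1},{"dx":0,"dy":0,"dz":0.25,"rx":0,"ry":0,"rz":0,"grip":1},{"dx":0,"dy":0,"dz":0.33,"rx":0,"ry":0,"rz":0,"grip":1},{"dx":0,"dy":0,"dz":0.375,"rx":0,"ry":0,"rz":0,"grip":1}]'
python3 -m creep '[{"dx":0.02,"dy":-0.1,"dz":0,"rx":0,"ry":0,"rz":0.018,"grip":1},{"dx":0.04,"dy":-0.24,"dz":0,"rx":0,"ry":0,"rz":0.036,"grip":1},{"dx":0.06,"dy":-0.38,"dz":0,"rx":0,"ry":0,"rz":0.054,"grip":1},{"dx":0.08,"dy":-0.5,"dz":0,"rx":0,"ry":0,"rz":0.072,"grip":1},{"dx":0.0985,"dy":-0.6075,"dz":0,"rx":0,"ry":0,"rz":0.0896,"grip":1}]'
python3 -m creep '[{"dx":0,"dy":0,"dz":0,"rx":0,"ry":0,"rz":0,"grip":1},{"dx":0,"dy":0,"dz":0,"rx":0,"ry":0,"rz":0,"grip":1},{"dx":0,"dy":0,"dz":0,"rx":0,"ry":0,"rz":0,"grip":1},{"dx":0,"dy":0,"dz":0,"rx":0,"ry":0,"rz":0,"grip":1},{"dx":0,"dy":0,"dz":0,"rx":0,"ry":0,"rz":0,"grip":1}]'
python3 - <<'E'
from meas import *
s=ctrl.read_state();print(s["eef_pos"],np.degrees(s["tool_rot"]),s["qpos"])
c=get_calibration("wrist");im=get_image("wrist");cv2.imwrite("pics/w9.png",im[:,:,::-1])
z=s["eef_pos"][2]-25.2
e,b,A=lid(c,im,z);print(e,b,A)
print(proj(c,[[538.2+39*np.cos(a),38.6+39*np.sin(a),z+18] for a in np.arange(0,6.28,1.57)]).round())
E
```

```text
clock: 11.85
eef_pos: [499.1, 281.7, 176.3]
tool_rot: [3.14, 0.001, 2.684]
force: [0.0, 0.1, -0.4]
width: 12.8
gripper_force: 59.2
clock: 12.48
eef_pos: [537.9, 36.4, 174.4]
tool_rot: [-3.141, -0.001, -3.033]
force: [0.1, -0.5, 0.3]
width: 12.4
gripper_force: 59.2
clock: 13.1
eef_pos: [538.2, 39.5, 174.9]
tool_rot: [3.141, -0.0, -3.035]
force: [0.1, -0.8, -0.3]
width: 12.4
gripper_force: 59.2
[538.19761229  39.45059089 174.91477739] [ 1.79993405e+02 -1.94244750e-03 -1.73874531e+02] [-0.11298821  0.54449131 -0.01796168  1.88598516  0.01407464  0.71126807
  1.53869039]
((538.0077514648438, 39.677879333496094), (79.17683410644531, 80.2020034790039), 72.82835388183594) [([307.8, 268.2], 483, [300, 248, 18, 46]), ([254.2, 272.1], 391, [246, 253, 16, 41]), ([281.3, 194.1], 160, [273, 185, 18, 15])] [[540.30651179  52.41875826 170.71477739]
 [545.0886498   26.89130001 170.71477739]
 [505.28226139  35.82858667 170.71477739]]
[[272. 328.]
 [359. 267.]
 [289. 180.]
 [200. 251.]]
```

View pics/w9.png

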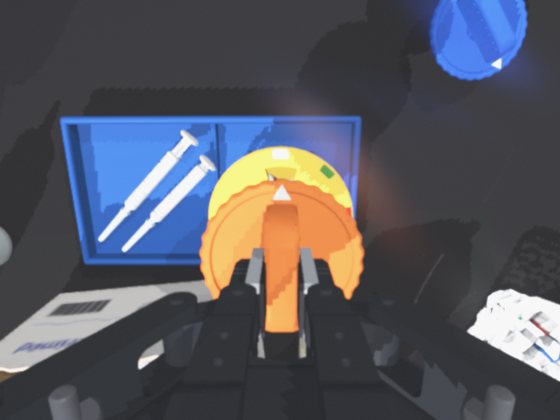

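The lid is held flat over the pot, its arrow at (281,194) in line with the white mark at (281,154). I check the relative offset, going down to just above the rim.

```bash
python3 - <<'E'
from meas import *
c=get_calibration("wrist");im=cv2.imread("pics/w9.png")[:,:,::-1]
w=cv2.inRange(cv2.cvtColor(im,cv2.COLOR_RGB2HSV),(0,0,150),(180,60,255));w[:140]=0;w[170:]=0;w[:,:260]=0;w[:,:][:,300:]=0
for b in blobs(w,8):
  p=plane(c,b[0],104)[0];print(b,p,"centre",p[:2]+44.5*np.array([np.cos(.1056),np.sin(.1056)]))
E
python3 -m creep '[{"dx":0,"dy":0,"dz":-0.06,"rx":0,"ry":0,"rz":0,"grip":1},{"dx":0,"dy":0,"dz":-0.11,"rx":0,"ry":0,"rz":0,"grip":1},{"dx":0,"dy":0,"dz":-0.11,"rx":0,"ry":0,"rz":0,"grip":1},{"dx":0,"dy":0,"dz":-0.11,"rx":0,"ry":0,"rz":0,"grip":1},{"dx":0,"dy":0,"dz":-0.11,"rx":0,"ry":0,"rz":0,"grip":1}]'
```

```text
([280.1, 153.5], 163, [272, 149, 17, 10]) [493.96786207  33.69956833 104.        ] centre [538.2199748   38.39003945]
clock: 13.78
eef_pos: [539.0, 38.7, 131.8]
tool_rot: [3.142, 0.002, -3.036]
force: [-0.4, -0.7, -0.4]
width: 12.6
gripper_force: 59.2
```

```bash
python3 -m creep '[{"dx":0,"dy":0,"dz":-0.01,"rx":0,"ry":0,"rz":0,"grip":1},{"dx":0,"dy":0,"dz":-0.02,"rx":0,"ry":0,"rz":0,"grip":1},{"dx":0,"dy":0,"dz":-0.03,"rx":0,"ry":0,"rz":0,"grip":1},{"dx":0,"dy":0,"dz":-0.04,"rx":0,"ry":0,"rz":0,"grip":1},{"dx":0,"dy":0,"dz":-0.04,"rx":0,"ry":0,"rz":0,"grip":1}]'
```

```text
clock: 14.4
eef_pos: [538.0, 38.6, 114.5]
tool_rot: [3.142, -0.001, -3.036]
force: [0.2, -0.4, -1.2]
width: 12.8
gripper_force: 59.2
```

```bash
python3 -m creep '[{"dx":0,"dy":0,"dz":-0.003,"rx":0,"ry":0,"rz":0,"grip":1},{"dx":0,"dy":0,"dz":-0.006,"rx":0,"ry":0,"rz":0,"grip":1},{"dx":0,"dy":0,"dz":-0.006,"rx":0,"ry":0,"rz":0,"grip":1},{"dx":0,"dy":0,"dz":-0.006,"rx":0,"ry":0,"rz":0,"grip":1},{"dx":0,"dy":0,"dz":-0.006,"rx":0,"ry":0,"rz":0,"grip":1}]'
```

```text
clock: 15.02
eef_pos: [538.4, 38.7, 113.2]
tool_rot: [3.142, 0.001, -3.036]
force: [-0.6, -0.5, 5.5]
width: 12.4
gripper_force: 60.1
```

It seated with light contact, 5.5 N at the expected height. I now turn it clockwise in two stages.

```bash
python3 -m creep '[{"dx":0,"dy":0,"dz":0,"rx":0,"ry":0,"rz":-0.014,"grip":1},{"dx":0,"dy":0,"dz":0,"rx":0,"ry":0,"rz":-0.028,"grip":1},{"dx":0,"dy":0,"dz":0,"rx":0,"ry":0,"rz":-0.042,"grip":1},{"dx":0,"dy":0,"dz":0,"rx":0,"ry":0,"rz":-0.056,"grip":1},{"dx":0,"dy":0,"dz":0,"rx":0,"ry":0,"rz":-0.069,"grip":1}]'
```

```text
clock: 15.65
eef_pos: [539.2, 38.4, 113.3]
tool_rot: [3.141, 0.002, 2.811]
force: [0.3, -1.5, 3.0]
width: 12.5
gripper_force: 59.8
```

```bash
python3 -c "
from cell import ctrl;import numpy as np
s=ctrl.read_state();print(np.degrees(s['tool_rot']),s['torque'],s['force'])"
```

```text
[1.79967495e+02 1.14903446e-01 1.61060008e+02] [-0.20173961  0.0006185   0.02488038] [ 0.34251381 -1.48394714  2.98219545]
```

```bash
python3 -m creep '[{"dx":0,"dy":0,"dz":0,"rx":0,"ry":0,"rz":-0.014,"grip":1},{"dx":0,"dy":0,"dz":0,"rx":0,"ry":0,"rz":-0.028,"grip":1},{"dx":0,"dy":0,"dz":0,"rx":0,"ry":0,"rz":-0.04,"grip":1},{"dx":0,"dy":0,"dz":0,"rx":0,"ry":0,"rz":-0.047,"grip":1},{"dx":0,"dy":0,"dz":0,"rx":0,"ry":0,"rz":-0.047,"grip":1}]'
python3 -m creep '[{"dx":0,"dy":0,"dz":0,"rx":0,"ry":0,"rz":0,"grip":1},{"dx":0,"dy":0,"dz":0,"rx":0,"ry":0,"rz":0,"grip":1},{"dx":0,"dy":0,"dz":0,"rx":0,"ry":0,"rz":0,"grip":1},{"dx":0,"dy":0,"dz":0,"rx":0,"ry":0,"rz":0,"grip":1},{"dx":0,"dy":0,"dz":0,"rx":0,"ry":0,"rz":0,"grip":1}]'
python3 - <<'E'
from meas import *
s=ctrl.read_state();print(s["eef_pos"],np.degrees(s["tool_rot"]),s["force"],s["torque"],s["width"])
c=get_calibration("wrist");im=get_image("wrist");cv2.imwrite("pics/w10.png",im[:,:,::-1])
e,b,A=lid(c,im,88);print(e,b,A.round(1))
w=mask(im,40,85,100,40)
for q in blobs(w,8):
  p=plane(c,q[0],104)[0]
  if np.hypot(p[0]-538,p[1]-38.6)<60: print("green",q,p,np.degrees(np.arctan2(p[1]-38.6,p[0]-538.2)))
for a in A: print("arrow deg",np.degrees(np.arctan2(a[1]-38.6,a[0]-538.2)),np.hypot(a[0]-538.2,a[1]-38.6))
E
```

```text
clock: 16.27
eef_pos: [539.1, 38.4, 113.2]
tool_rot: [3.141, 0.002, 2.518]
force: [-0.1, -1.5, 6.0]
width: 12.4
gripper_force: 60.1
clock: 16.9
eef_pos: [539.1, 38.4, 113.2]
tool_rot: [3.14, 0.001, 2.518]
force: [0.1, -0.1, 6.5]
width: 12.6
gripper_force: 60.1
[539.12955533  38.39421197 113.22920221] [1.79934249e+02 8.53282850e-02 1.44263824e+02] [ 0.08432348 -0.13038832  6.46100071] [-0.15727923  0.1400731  -0.04778199] 12.575291962697898
((538.757568359375, 38.59879684448242), (78.20105743408203, 79.59639739990234), 53.40634536743164) [([254.9, 268.5], 486, [246, 248, 18, 47]), ([307.9, 268.3], 484, [300, 248, 18, 46]), ([281.2, 194.1], 156, [273, 185, 17, 15])] [[534.6  25.9 109. ]
 [549.5  46.7 109. ]
 [512.2  57.7 109. ]]
green ([280.5, 165.2], 203, [271, 160, 20, 11]) [501.97501276  64.67960602 104.        ] 144.24859698104595
green ([280.0, 335.8], 136, [272, 332, 17, 9]) [575.20273829  11.53256142 104.        ] -36.185405126175965
arrow deg -105.72071178771898 13.1863106546052
arrow deg 35.60270397284788 13.902692938386588
arrow deg 143.70259690280284 32.21474700895838
```

The arrow at (281,194) is in line with the green mark at (280.5,165), at 143.7° against 144.2°. The lid is seated, centred and at rest, held with 60 N. I hand the job in.

```bash
python3 -c "
from cell import ctrl
print(ctrl.finish_job())"
```

```text
the job is handed in; nothing more can be done
None
```

The used vial is in the pot, and the lid sits on the rim at the green marks, 42° clockwise and short of the lock, with the gripper still holding it; I handed the job in at about 17 s, and no verdict was returned.

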